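# Find the 200 g check weight and put it on the balance

### The arm

A 7-joint arm with a two-finger parallel gripper is mounted at the origin on a cart in front of the work surface, level with it; the furniture and walls round the work are solid. World frame = base frame: x ahead of the robot, y to its left, z up, the work surface at z = 0. Lengths are in m, angles in rad, forces in N, time in s.
With the tool pointing down it reaches from about 0.4 to 0.85 m from the base axis. Payload 4.5 kg.
Tool frame: the origin (TCP) lies midway between the tips of the shut fingers; the grasp point (between the pads) lies 19 mm behind it (pinch_z is the distance from the TCP to the grasp point, in m); z points along the fingers, y is the direction in which the jaws open and shut (so a half turn about z gives the same grasp; the last joint's range is limited). The gripper opens to 88 mm and grips with 3 to 60 N. Pads are 18 mm wide; open, the fingers measure 123 mm over their backs; the gripper's body (75 mm by 187 mm) begins 45 mm behind the grasp point.
Start: joints at [1.339, 0.689, -0.195, 1.565, 0.157, 0.902, -0.215], TCP at [0.164, -0.603, 0.239] pointing down, gripper open.
Joint ranges: [-3.01, 3.01], [-0.46, 2.08], [-1.47, 1.51], [0.13, 2.56], [-1, 4.14], [0.04, 2.09], [-2.66, 2.66]. Speed limits (rad/s): [2.57, 2.57, 3.14, 3.14, 3.14, 3.14, 3.14].

### API

Orientations are given as a rotation vector (axis times angle).
In Python, from bench import get_obs, grab_frame, sign_off, pinch_z gives the robot as it stands.
- The arm moves only by the tool move_arm, never from a script. Its argument "commands" is a list of rows, each a list of 4 numbers: the shift along the tool's x, y, z in m, then the turn about the tool's z in degrees. In form: [[dx, dy, dz, twist], ...]. A call has 1 to 5 rows; each row is the pose to reach, as a shift and turn from the pose commanded when the call began, along the tool's axes at that moment; what a row does not reach only later rows make up. A row lasts 1/10 s, in which the tool goes at most 50 mm and 8.59 degrees, less where a joint would pass 70% of its speed; a pose out of reach is approached as far as the arm can. A call with a gripper value outside its range is refused whole. "grip" is the gripper's target within -1 to 1 (fully open at 1, half-way at 0, shut at -1), set as the call begins (left out, the last holds). The fingers move at their own pace and stop on an object; "grip_force" is the grip in N (left out, the last holds). Time passes only in rows, so rows that repeat a pose let the fingers close. It gives the time, the measured TCP pose, the force and the opening at its end, in the units of the state.
- get_obs(): the state, without advancing time (a new reading comes with each control period).
- grab_frame(name): name is "side" or "top"; returns a dict with "frame" (384x512x3 uint8, blue, green, red), "mtx" (3x3 intrinsics, pixels), "origin" and "rotation" of the camera in the world. Camera axes: x right, y down, z forward; pixel columns grow to the right and rows downward; lengths in m; the calibration is good to about 2 mm. A picture is of the moment at which its call begins. There is no depth.
- sign_off(): hands the job in, once; it reports no verdict.
The state is a dict: "time_s": time; "joint_pos": joint angles; "joint_vel": joint speeds; "joint_torque": joint torques, N m; "tcp_pos": TCP position; "tool_rot": TCP orientation; "wrist_force": force on the tool from outside, world axes, zero at the start; "wrist_torque": the same for the moment, N m; "opening": finger opening in m.
Only numpy, scipy, OpenCV 4.12 (cv2) and the standard library are available. Lean on these libraries where they do the work, as an engineer would, in place of code of your own. Each camera call takes 0.05 s, during which the arm holds its last target.

### The job

One of the three black cases holds the 200 g weight, the tallest of the three; set it gently on the balance pan, with no other weight there. Look for it by opening the cases one at a time (pressing the thumb tab behind the hinge lifts the lid), and shut each case before you open the next. The case it came from may stay open; the other two must end shut, and the other things on the bench stay where they are.

Things in the scene. Friction and masses are not known exactly. Their poses are not given: they have to be found in the camera images.
- case_a: One of three identical black lidded cases, fixed. Origin: centre of its underside, on the bench; x runs front to back (hinge at +x), y along the hinge, z up. Outside 54 (x) by 100 (y) by 58 mm high, walls 4 mm; the flat lid is 4 mm thick, its top at z 62. One steel weight stands in it.
- well_a (a point): Centre of case_a, 4 mm above the bench: here the foot of its upright weight stands, in a 33 mm square well. All weights are 30 mm thick with a 16 mm wide knob on top. The 200 g one (in any of the cases) is 50 mm tall, its 12 mm high knob at z 42 to 54 mm above the bench, just below the rim; 100 g: 28 mm tall, top at z 32; 50 g: 19 mm, top at z 23.
- lid_a (a joint): Lid of case_a: angle in rad about the hinge (at x +31, z 60 mm in the case's frame, along y); 0 shut flat, grows as the front edge (60 mm from the hinge) swings up and back, 1.57 upright, 2.1 the stop. The stiff hinge (0.03 N m) leaves it at any angle; push its outer face forward and down to shut it.
- tab_a (a point): Outer end of the steel thumb tab of case_a: 46 mm wide (y), 40 mm long, one piece with the lid, behind the hinge. Lid shut: it rises backward at 35 degrees, this end 33 mm behind and 23 mm above the hinge. Pressing it straight down, 15 to 30 mm behind the hinge, with about 3 N lifts the lid; when the tab slopes 55 degrees down the lid is upright.
- case_b: One of three identical black lidded cases, fixed. Origin: centre of its underside, on the bench; x runs front to back (hinge at +x), y along the hinge, z up. Outside 54 (x) by 100 (y) by 58 mm high, walls 4 mm; the flat lid is 4 mm thick, its top at z 62. One steel weight stands in it.
- well_b (a point): Centre of case_b, 4 mm above the bench: here the foot of its upright weight stands, in a 33 mm square well. All weights are 30 mm thick with a 16 mm wide knob on top. The 200 g one (in any of the cases) is 50 mm tall, its 12 mm high knob at z 42 to 54 mm above the bench, just below the rim; 100 g: 28 mm tall, top at z 32; 50 g: 19 mm, top at z 23.
- lid_b (a joint): Lid of case_b: angle in rad about the hinge (at x +31, z 60 mm in the case's frame, along y); 0 shut flat, grows as the front edge (60 mm from the hinge) swings up and back, 1.57 upright, 2.1 the stop. The stiff hinge (0.03 N m) leaves it at any angle; push its outer face forward and down to shut it.
- tab_b (a point): Outer end of the steel thumb tab of case_b: 46 mm wide (y), 40 mm long, one piece with the lid, behind the hinge. Lid shut: it rises backward at 35 degrees, this end 33 mm behind and 23 mm above the hinge. Pressing it straight down, 15 to 30 mm behind the hinge, with about 3 N lifts the lid; when the tab slopes 55 degrees down the lid is upright.
- case_c: One of three identical black lidded cases, fixed. Origin: centre of its underside, on the bench; x runs front to back (hinge at +x), y along the hinge, z up. Outside 54 (x) by 100 (y) by 58 mm high, walls 4 mm; the flat lid is 4 mm thick, its top at z 62. One steel weight stands in it.
- well_c (a point): Centre of case_c, 4 mm above the bench: here the foot of its upright weight stands, in a 33 mm square well. All weights are 30 mm thick with a 16 mm wide knob on top. The 200 g one (in any of the cases) is 50 mm tall, its 12 mm high knob at z 42 to 54 mm above the bench, just below the rim; 100 g: 28 mm tall, top at z 32; 50 g: 19 mm, top at z 23.
- lid_c (a joint): Lid of case_c: angle in rad about the hinge (at x +31, z 60 mm in the case's frame, along y); 0 shut flat, grows as the front edge (60 mm from the hinge) swings up and back, 1.57 upright, 2.1 the stop. The stiff hinge (0.03 N m) leaves it at any angle; push its outer face forward and down to shut it.
- tab_c (a point): Outer end of the steel thumb tab of case_c: 46 mm wide (y), 40 mm long, one piece with the lid, behind the hinge. Lid shut: it rises backward at 35 degrees, this end 33 mm behind and 23 mm above the hinge. Pressing it straight down, 15 to 30 mm behind the hinge, with about 3 N lifts the lid; when the tab slopes 55 degrees down the lid is upright.
- balance: White laboratory balance, fixed, 150 (x) by 120 (y) by 34 mm, display at its front (-x). Origin: centre of its underside on the bench, z up.
- pan: Round steel pan of the balance, 92 mm across, 4 mm thick, rigid; origin at the centre of its underside, 41 mm above the bench, so its top is at z 45 mm. Starts empty.
- objective_case: Bystander, loose: upright black tube with grey cap, 37 mm across, 62 mm tall; origin at the centre of its underside.
- eyepiece_spare: Bystander, loose: upright black eyepiece, 38 mm across, 52 mm tall; origin at the centre of its underside.
- tape_roll: Bystander, loose: roll of tan tape, 104 mm across, 25 mm high; origin at the centre of its underside.
- mouse_beige: Bystander, loose: beige computer mouse, 110 by 61 by 36 mm; origin at the centre of its underside.
- petri_0: Bystander, loose: shut tan petri dish, 58 mm across, 14 mm high; origin at the centre of its underside.
- usb_stick: Bystander, loose: blue memory stick, 18 by 52 by 9 mm; origin at the centre of its underside.
Mind the look-alikes: they are no part of the job. Leave any turquoise look-alike of the case_a alone.

How it is judged:
On the way, in this order (a step that is already met when the one before it is completed fails the run):
1. a case has been opened (value of joint any of lid_a, lid_b, lid_c above 1 rad), for 0.2 s.
2. the balance pan carries the 200 g weight and no other (contact force between pan and anything else between 1.6 and 2.35 N), for 0.3 s.
At the end, for the whole second after the job is handed in: The load on the balance pan is that of the 200 g weight alone (1.6 to 2.35 N), released and at rest, and at least two of the three lids are shut (each within 0.1 rad); the case the weight came from may be open (all of step 2 and (value of joint each of lid_a, lid_b below 0.1 rad or value of joint each of lid_a, lid_c below 0.1 rad or value of joint each of lid_b, lid_c below 0.1 rad)); the robot touches nothing.
It fails at once if two cases open at the same time (both lids beyond 0.35 rad) (value of joint each of lid_a, lid_b above 0.35 rad or value of joint each of lid_a, lid_c above 0.35 rad or value of joint each of lid_b, lid_c above 0.35 rad).
It fails at once if the pan struck or pressed with more than 30 N (contact force between pan and anything else above 30 N).
It fails at once if a bystander moved by more than 30 mm (distance of any of objective_case, eyepiece_spare, tape_roll, mouse_beige, petri_0, usb_stick from where it was at the start of the episode above 0.03 m).
It also fails if it takes over 72 s, if anything falls off the work surface, if the arm or the gripper's body presses on something with over 40 N, if the wrist force passes 120 N, or if a joint passes its speed limit or range.

## Working session

There is one attempt and no reset: what is moved stays moved. The work goes in short steps, Python scripts to look and compute and a tool call to move; the robot and the scene stay as the last step left them, time stands still between calls to the robot, and variables do not carry over. Pictures are saved under pics/ and viewed, and the job is handed in when it is done.

Besides the shell and the picture viewer there is one more tool, called after ">>>" as a command line: name --pt "numbers of a row" for each row, then --argument value for the rest. move_arm: Moves the arm, as the interface text tells. Its arguments: {"type":"object","properties":{"commands":{"type":"array"},"grip":{"type":"number"},"grip_force":{"type":"number"}},"required":["commands"]}

```bash
mkdir -p pics; ls; cat > h.py <<'E'
import numpy as np,cv2
from bench import *
def save(n,f):
    g=grab_frame(n); cv2.imwrite(f'pics/{f}.png',g['frame']); np.savez(f'pics/{f}.npz',**{k:np.array(v) for k,v in g.items()}); return g
def px2w(f,u,v,z):
    g=np.load(f'pics/{f}.npz'); d=g['rotation']@np.linalg.inv(g['mtx'])@np.array([u,v,1.]); o=g['origin']; return o+d*(z-o[2])/d[2]
def w2px(f,p):
    g=np.load(f'pics/{f}.npz'); c=g['mtx']@(g['rotation'].T@(np.array(p)-g['origin'])); return c[:2]/c[2]
E
python3 - <<'E'
from h import *
for n in('side','top'):
    g=save(n,n+'0'); print(g['origin'],g['rotation'],g['mtx'])
o=get_obs(); print({k:np.round(v,3) for k,v in o.items()},pinch_z)
from scipy.spatial.transform import Rotation as R
print(R.from_rotvec(o['tool_rot']).as_matrix().round(3))
E
```

```text
pics
[-0.16717045  1.06879514  0.84941413] [-0.73940333  2.42489675 -1.35241204] [[476.7790926    0.         254.91220436]
 [  0.         476.7790926  199.72010941]
 [  0.           0.           1.        ]]
[0.36729129 0.06269673 1.2331777 ] [-2.18890974  2.16692281 -0.10961797] [[418.88864571   0.         254.11455148]
 [  0.         418.88864571 191.61953732]
 [  0.           0.           1.        ]]
{'time_s': np.float64(0.1), 'joint_pos': array([ 1.339,  0.69 , -0.195,  1.566,  0.157,  0.903, -0.215]), 'joint_vel': array([ 0.   , -0.004, -0.001, -0.004, -0.   , -0.001,  0.001]), 'joint_torque': array([-3.0000e-03, -5.2850e+01, -1.2720e+00, -1.5384e+01, -5.3000e-02,
        2.0000e-03,  0.0000e+00]), 'tcp_pos': array([ 0.164, -0.603,  0.238]), 'tool_rot': array([-3.112e+00, -4.160e-01,  1.000e-03]), 'wrist_force': array([-0.32 , -0.805,  0.646]), 'wrist_torque': array([ 0.008,  0.041, -0.011]), 'opening': np.float64(0.088)} 0.0187
[[ 0.965  0.263 -0.001]
 [ 0.263 -0.965  0.002]
 [-0.    -0.002 -1.   ]]
```

```bash
sed -i "s/g\['rotation'\]/Rm(g['rotation'])/g; 2a from scipy.spatial.transform import Rotation as RR\ndef Rm(v): return RR.from_rotvec(v).as_matrix()" h.py; cat h.py; python3 - <<'E'
import cv2
for n in('side0','top0'):
    cv2.imwrite(f'pics/{n}x.png',cv2.resize(cv2.imread(f'pics/{n}.png'),(800,600),interpolation=cv2.INTER_CUBIC))
E
```

```text
import numpy as np,cv2
from bench import *
from scipy.spatial.transform import Rotation as RR
def Rm(v): return RR.from_rotvec(v).as_matrix()
def save(n,f):
    g=grab_frame(n); cv2.imwrite(f'pics/{f}.png',g['frame']); np.savez(f'pics/{f}.npz',**{k:np.array(v) for k,v in g.items()}); return g
def px2w(f,u,v,z):
    g=np.load(f'pics/{f}.npz'); d=Rm(g['rotation'])@np.linalg.inv(g['mtx'])@np.array([u,v,1.]); o=g['origin']; return o+d*(z-o[2])/d[2]
def w2px(f,p):
    g=np.load(f'pics/{f}.npz'); c=g['mtx']@(Rm(g['rotation']).T@(np.array(p)-g['origin'])); return c[:2]/c[2]
```

View pics/top0x.png

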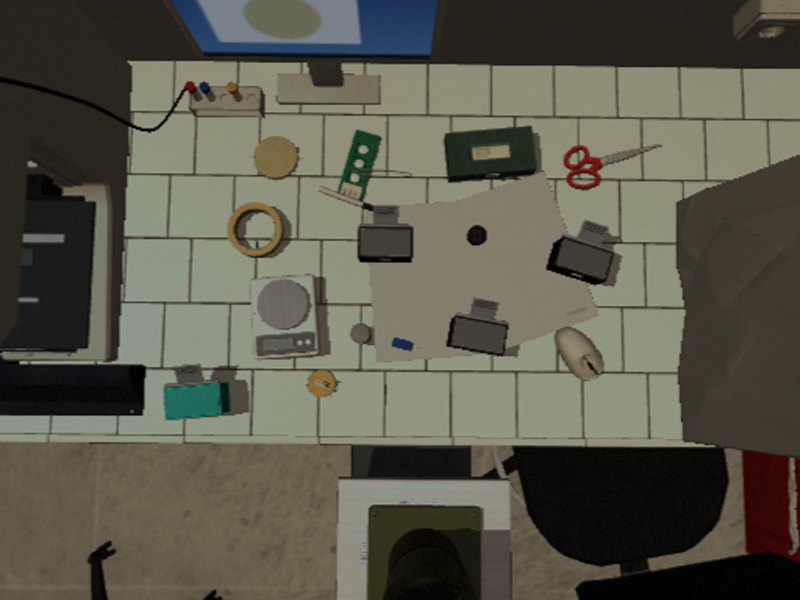

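View pics/side0x.png

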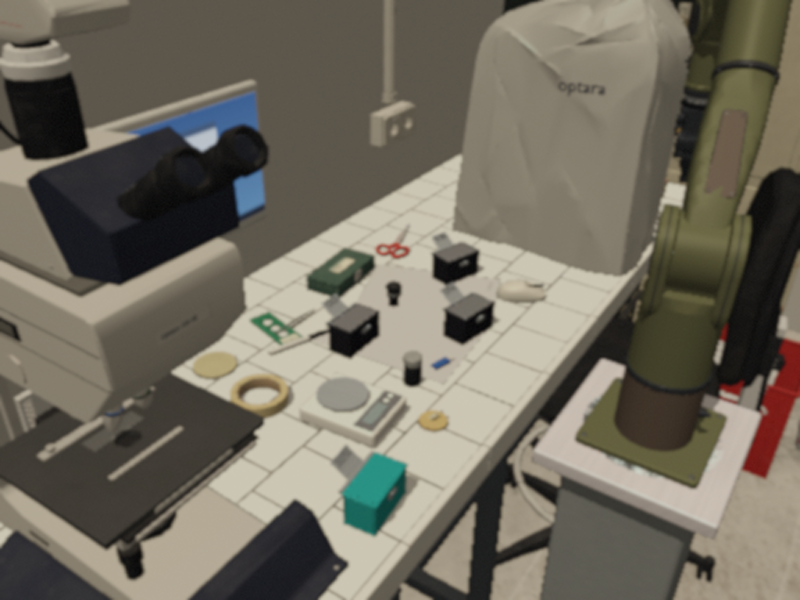

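```bash
python3 - <<'E'
from h import *
print(w2px('top0',[0.164,-.603,.238]),w2px('side0',[0.164,-.603,.238]),w2px('top0',[0,0,0]))
im=cv2.imread('pics/top0.png')
def crop(u,v,w,h,s,n):
    c=im[v:v+h,u:u+w]; c=cv2.convertScaleAbs(c,alpha=1.8,beta=30); cv2.imwrite(f'pics/{n}.png',cv2.resize(c,None,fx=s,fy=s,interpolation=cv2.INTER_CUBIC))
crop(220,120,60,55,10,'ca'); crop(280,185,60,55,10,'cb'); crop(340,130,60,55,10,'cc'); crop(150,165,110,90,7,'cbal')
E
```

```text
[534.91338137 320.71479378] [437.08024597 111.60510557] [271.12282847 359.99570969]
```

View pics/ca.png

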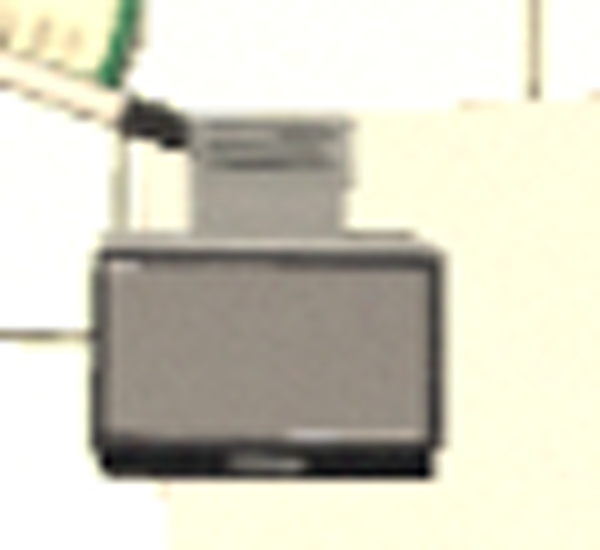

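View pics/cb.png

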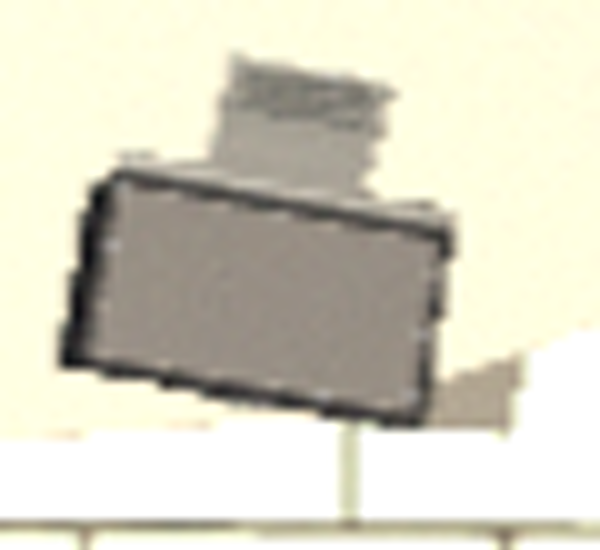

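View pics/cc.png

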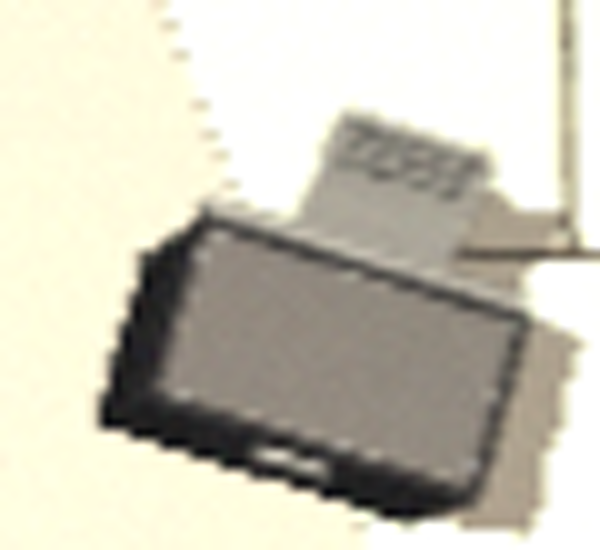

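View pics/cbal.png

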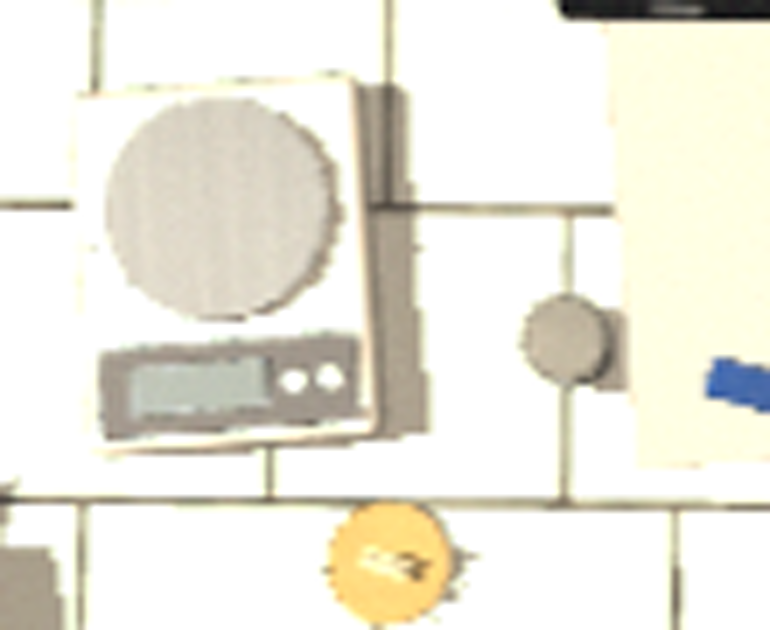

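```bash
python3 - <<'E'
from h import *
def f(u0,v0,s,pts,z):
    return np.array([px2w('top0',u0+(x+.5)/s-.5,v0+(y+.5)/s-.5,z) for x,y in pts])
L=f(220,120,10,[(97,250),(443,252),(443,447),(97,445)],.062)
M=f(280,185,10,[(105,172),(452,238),(425,422),(75,362)],.062)
R=f(340,130,10,[(200,222),(527,318),(478,490),(150,400)],.062)
for P in(L,M,R):
    print(P.round(4).tolist(), 'c',P.mean(0).round(4),[np.linalg.norm(P[i]-P[(i+1)%4]).round(4) for i in range(4)], np.degrees(np.arctan2(*( (P[0]+P[1]-P[2]-P[3])[[1,0]]))))
    
t=[(220,120,[(192,110),(350,112)]),(280,185,[(232,58),(393,95)]),(340,130,[(345,108),(490,160)])]
for u,v,p in t: P=f(u,v,10,p,.083); print('tab',P.round(4).tolist(),P.mean(0),np.linalg.norm(P[0]-P[1]))
B=f(150,165,7,[(105,200),(330,200),(220,98),(220,318)],.045);print(B)
print(f(150,165,7,[(564,340)],.062), f(150,165,7,[(390,562)],.03))
E
```

```text
[[0.6092, 0.1255, 0.062], [0.6098, 0.0273, 0.062], [0.5538, 0.0269, 0.062], [0.5533, 0.1246, 0.062]] c [0.5815 0.0761 0.062 ] [np.float64(0.0982), np.float64(0.0559), np.float64(0.0977), np.float64(0.0559)] 0.6508765073118546
[[0.4484, -0.0474, 0.062], [0.4309, -0.1447, 0.062], [0.3794, -0.1369, 0.062], [0.3952, -0.0391, 0.062]] c [ 0.4135 -0.092   0.062 ] [np.float64(0.0989), np.float64(0.052), np.float64(0.099), np.float64(0.0539)] -8.760657107519366
[[0.5927, -0.2446, 0.062], [0.5662, -0.3371, 0.062], [0.5169, -0.3222, 0.062], [0.5415, -0.2297, 0.062]] c [ 0.5543 -0.2834  0.062 ] [np.float64(0.0963), np.float64(0.0515), np.float64(0.0957), np.float64(0.0533)] -16.50345840832376
tab [[0.6449, 0.0984, 0.083], [0.6448, 0.0543, 0.083]] [0.64485228 0.0763326  0.083     ] 0.04415770442225299
tab [[0.4789, -0.0804, 0.083], [0.4691, -0.1249, 0.083]] [ 0.47398006 -0.10267504  0.083     ] 0.045532183623292574
tab [[0.6214, -0.2802, 0.083], [0.6071, -0.3205, 0.083]] [ 0.6142913  -0.30033985  0.083     ] 0.04281963051293218
[[0.47044944 0.3080033  0.045     ]
 [0.47140438 0.21674594 0.045     ]
 [0.51265987 0.26245135 0.045     ]
 [0.4230038  0.26014007 0.045     ]]
[[0.41481415 0.12002563 0.062     ]] [[0.3251214  0.19100498 0.03      ]]
```

```bash
python3 - <<'E'
from h import *
s=.64
for n,u,v,z in [('cov bl',679,440,0),('cov bl',679,440,.35),('cov tl',677,200,0),('cov tl',677,200,.35),('cov top',800,155,.35),('edge',600,443,0),('micro',130,200,0),('micro',130,200,.3),('micro r low',143,390,.1)]:
    print(n,px2w('top0',u*s,v*s,z).round(3))
for n,u,v in [('cov side near bottom',632,272),('cov left bottom',455,225)]:
    print(n,px2w('side0',u*s,v*s,0).round(3))
E
```

```text
cov bl [ 0.224 -0.474  0.   ]
cov bl [ 0.265 -0.322  0.35 ]
cov tl [ 0.68  -0.484  0.   ]
cov tl [ 0.591 -0.329  0.35 ]
cov top [ 0.657 -0.503  0.35 ]
edge [ 0.217 -0.327  0.   ]
micro [0.667 0.566 0.   ]
micro [0.594 0.443 0.3  ]
micro r low [0.312 0.487 0.1  ]
cov side near bottom [ 0.216 -0.542  0.   ]
cov left bottom [ 0.691 -0.525  0.   ]
```

```bash
cat >> h.py <<'E'
CASES={'L':(0.5805,0.0762,0.5),'M':(0.4125,-0.0915,-9.5),'R':(0.5533,-0.2832,-16.2)}
def c2w(c,p):
    x,y,a=CASES[c]; a=np.radians(a); p=np.asarray(p,float)
    return np.array([x+np.cos(a)*p[0]-np.sin(a)*p[1], y+np.sin(a)*p[0]+np.cos(a)*p[1], p[2]])
def overlay(f,out,c,s,box):
    im=cv2.imread(f'pics/{f}.png'); u,v,w,h=box
    im=cv2.convertScaleAbs(im[v:v+h,u:u+w],alpha=1.8,beta=30); im=cv2.resize(im,None,fx=s,fy=s,interpolation=cv2.INTER_CUBIC)
    X=.027;Y=.05
    for poly in ([[-.029,-Y,.062],[-.029,Y,.062],[.031,Y,.062],[.031,-Y,.062]],[[-X,-Y,0],[-X,Y,0],[X,Y,0],[X,-Y,0]],[[.031,-.023,.06],[.064,-.023,.083],[.064,.023,.083],[.031,.023,.06]]):
        P=np.array([(w2px(f,c2w(c,p))-[u,v]+.5)*s-.5 for p in poly]).astype(int); cv2.polylines(im,[P],True,(0,0,255),1)
    return im
E
python3 - <<'E'
from h import *
cv2.imwrite('pics/ov.png',np.vstack([np.hstack([overlay('top0','',c,5,(u,v,60,55)) for c,u,v in(('L',220,120),('M',280,185),('R',340,130))]),np.hstack([overlay('side0','',c,5,(u,v,60,55)) for c,u,v in(('L',200,180),('M',270,175),('R',265,140))])])[:,:])
E
```

```text
(no output)
```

View pics/ov.png

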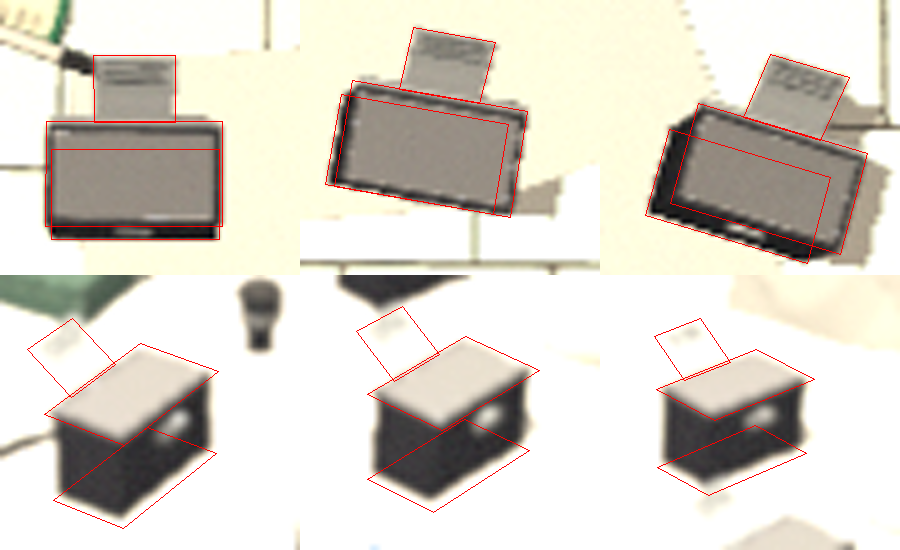

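```bash
cat >> h.py <<'E'
def plan(*targets,yaw=None):
    "targets: world xyz; prints shifts in tool axes from now; yaw=tool x heading deg"
    o=get_obs(); T=Rm(o['tool_rot']); hd=np.degrees(np.arctan2(T[1,0],T[0,0]))
    print('t',round(float(o['time_s']),2),'tcp',np.round(o['tcp_pos'],4),'hd',round(hd,2),'F',np.round(o['wrist_force'],1),'op',round(float(o['opening']),4))
    if yaw is not None: print('twist',round(hd-yaw,2))
    for t in targets: print(np.round(T.T@(np.array(t)-o['tcp_pos']),4))
E
python3 - <<'E'
from h import *
t=c2w('M',[.059,0,.15]); print(t)
plan([.17,-.40,.25],[.25,-.32,.25],t,yaw=-9.5)
E
```

```text
[ 0.47069085 -0.10123781  0.15      ]
t 0.1 tcp [ 0.164  -0.6025  0.238 ] hd 15.23 F [-0.3 -0.8  0.6] op 0.0882
twist 24.73
[ 0.059  -0.1938 -0.0117]
[ 0.1572 -0.25   -0.0116]
[ 0.4277 -0.4029  0.0886]
```

>>> move_arm --pt "0.012 -0.045 -0.005 0" --pt "0.025 -0.09 -0.012 0" --pt "0.04 -0.135 -0.012 0" --pt "0.055 -0.18 -0.012 0" --pt "0.075 -0.205 -0.012 5" --grip -1 --grip_force 20

```text
time_s: 0.6
tcp_pos: [0.1807, -0.3816, 0.2505]
tool_rot: [-3.126, -0.276, 0.003]
wrist_force: [0.4, -0.6, 0.4]
opening: 0.0504
```

```bash
python3 - <<'E'
from h import *
t=c2w('M',[.059,0,.15])
plan([.25,-.32,.25],t,yaw=-9.5)
E
```

```text
t 0.6 tcp [ 0.1807 -0.3816  0.2505] hd 10.09 F [ 0.4 -0.6  0.4] op 0.0504
twist 19.59
[ 0.079  -0.0485  0.0005]
[ 0.3348 -0.2248  0.1007]
```

>>> move_arm --pt "0.04 -0.025 0 6" --pt "0.08 -0.05 0.005 12" --pt "0.12 -0.077 0.02 19.6" --pt "0.16 -0.105 0.04 19.6" --pt "0.2 -0.132 0.06 19.6"

```text
time_s: 1.1
tcp_pos: [0.3537, -0.2223, 0.1924]
tool_rot: [3.13, -0.257, 0.001]
wrist_force: [1.2, -0.1, 0.6]
opening: 0.0104
```

```bash
python3 - <<'E'
from h import *
t=c2w('M',[.059,0,.1])
plan(t,c2w('M',[.059,0,.046]),yaw=-9.5)
E
```

```text
t 1.1 tcp [ 0.3537 -0.2223  0.1924] hd -9.38 F [ 1.2 -0.1  0.6] op 0.0104
twist 0.12
[ 0.0956 -0.1386  0.0924]
[ 0.0956 -0.1386  0.1464]
```

>>> move_arm --pt "0.028 -0.04 0.02 0.1" --pt "0.056 -0.08 0.045 0.1" --pt "0.0945 -0.136 0.075 0.1" --pt "0.0945 -0.136 0.09 0.1" --pt "0.0945 -0.136 0.09 0.1"

```text
time_s: 1.6
tcp_pos: [0.4699, -0.0999, 0.0998]
tool_rot: [-3.129, 0.246, 0.003]
wrist_force: [-1.1, 1.6, -0.2]
opening: 0.0009
```

```bash
python3 - <<'E'
from h import *
t=c2w('M',[.059,0,.1])
plan(t,c2w('M',[.059,0,.046]),yaw=-9.5)
save('side','s1')
cv2.imwrite('pics/s1x.png',overlay('s1','','M',5,(220,90,150,120)))
E
```

```text
t 1.6 tcp [ 0.4699 -0.0999  0.0998] hd -8.99 F [-1.1  1.6 -0.2] op 0.0009
twist 0.51
[ 0.001   0.0012 -0.0002]
[0.0011 0.0014 0.0538]
```

View pics/s1x.png

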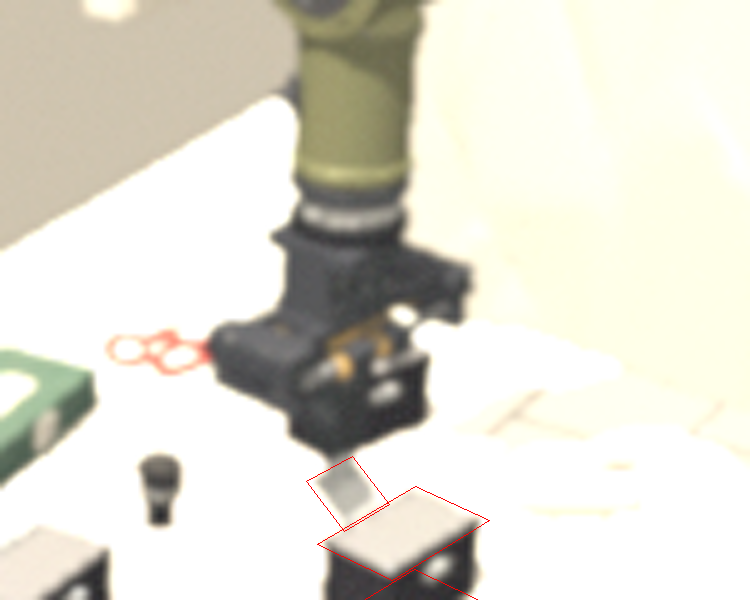

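>>> move_arm --pt "0.001 0.001 0.015 0.5" --pt "0.001 0.001 0.025 0.5" --pt "0.001 0.001 0.035 0.5" --pt "0.001 0.001 0.046 0.5" --pt "0.001 0.001 0.054 0.5"

```text
time_s: 2.15
tcp_pos: [0.4678, -0.1066, 0.0483]
tool_rot: [3.129, -0.274, -0.002]
wrist_force: [-0.9, -0.2, 3.6]
opening: 0.0005
```

>>> move_arm --pt "0 0 0 0" --pt "0 0 0 0"

```text
time_s: 2.35
tcp_pos: [0.4682, -0.106, 0.0486]
tool_rot: [-3.13, 0.273, 0.002]
wrist_force: [0.2, -0.6, -0.6]
opening: 0.0003
```

```bash
python3 - <<'E'
from h import *
plan(c2w('M',[.059,0,.046]),yaw=-9.5)
save('side','s2')
cv2.imwrite('pics/s2x.png',overlay('s2','','M',5,(220,90,150,120)))
E
```

```text
t 2.35 tcp [ 0.4682 -0.106   0.0486] hd -9.97 F [ 0.2 -0.6 -0.6] op 0.0003
twist -0.47
[ 0.0016 -0.0051  0.0026]
```

View pics/s2x.png

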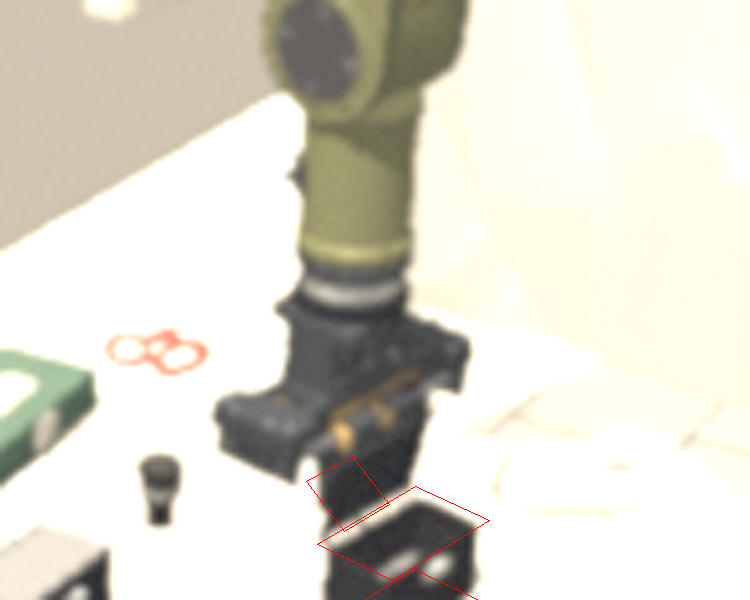

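>>> move_arm --pt "0.0 0 -0.04 0" --pt "0 0 -0.08 0" --pt "0.02 0.02 -0.11 0" --pt "0.04 0.05 -0.11 0" --pt "0.06 0.08 -0.11 0"

```text
time_s: 2.9
tcp_pos: [0.5149, -0.1957, 0.1606]
tool_rot: [3.13, -0.27, 0.004]
wrist_force: [0.5, -0.7, -1.2]
opening: 0.0005
```

```bash
python3 - <<'E'
from h import *
save('side','s3');save('top','t3')
cv2.imwrite('pics/s3x.png',np.hstack([overlay('s3','','M',5,(260,150,75,75)),overlay('t3','','M',5,(270,170,75,75))]))
E
```

```text
(no output)
```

View pics/s3x.png

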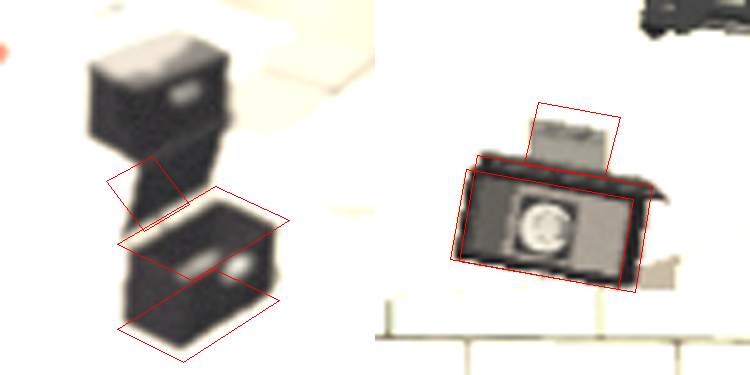

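```bash
cat >> h.py <<'E'
def look(f,c,box,s,out):
    im=cv2.imread(f'pics/{f}.png'); u,v,w,h=box
    im=cv2.convertScaleAbs(im[v:v+h,u:u+w],alpha=1.3,beta=20); im=cv2.resize(im,None,fx=s,fy=s,interpolation=cv2.INTER_CUBIC); raw=im.copy()
    a=np.linspace(0,2*np.pi,40)
    for (z,r,col) in ((.054,.008,(0,0,255)),(.042,.015,(0,0,255)),(.032,.008,(0,255,0)),(.023,.008,(255,0,0)),(.02,.015,(0,255,0))):
        P=np.array([(w2px(f,c2w(c,[r*np.cos(t),r*np.sin(t),z]))-[u,v]+.5)*s-.5 for t in a]).astype(int); cv2.polylines(im,[P],True,col,1)
    return np.hstack([raw,im])
E
python3 - <<'E'
from h import *
cv2.imwrite('pics/l3.png',np.vstack([look('s3','M',(275,180,45,35),8,''),look('t3','M',(285,195,45,35),8,'')]))
E
```

```text
(no output)
```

View pics/l3.png

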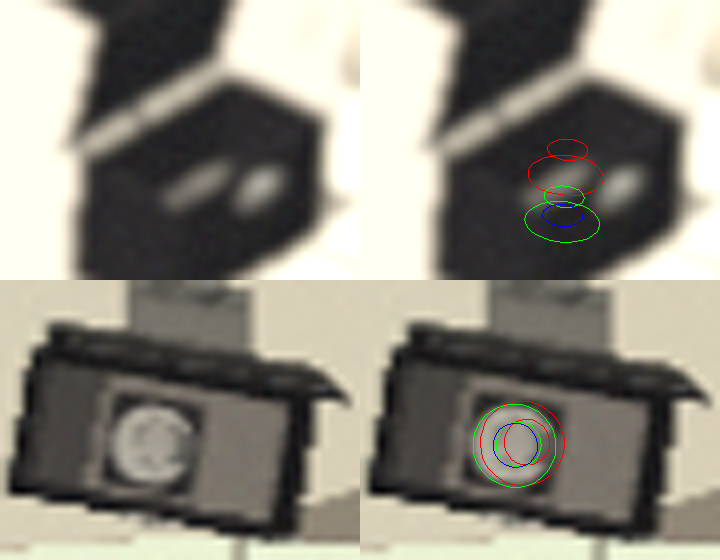

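```bash
python3 - <<'E'
from h import *
plan(c2w('M',[.075,0,.13]),c2w('M',[.075,0,.095]),c2w('M',[0.0,0,.095]),c2w('M',[-.01,0,.08]),c2w('M',[-.01,0,.064]),yaw=-9.5)
E
```

```text
t 3.0 tcp [ 0.5153 -0.2011  0.1598] hd -10.35 F [ 0.5  0.2 -0.5] op 0.0004
twist -0.85
[-0.046  -0.0906  0.0292]
[-0.0462 -0.0907  0.0642]
[-0.1211 -0.0896  0.0639]
[-0.1312 -0.0895  0.0788]
[-0.1313 -0.0895  0.0948]
```

>>> move_arm --pt "-0.022 -0.045 0.01 -0.8" --pt "-0.045 -0.09 0.03 -0.8" --pt "-0.047 -0.09 0.064 -0.8" --pt "-0.075 -0.09 0.064 -0.8" --pt "-0.1 -0.09 0.064 -0.8"

```text
time_s: 3.5
tcp_pos: [0.4296, -0.0877, 0.094]
tool_rot: [-3.131, 0.247, 0.003]
wrist_force: [1.0, -0.9, 0.4]
opening: 0.0001
```

```bash
python3 - <<'E'
from h import *
plan(c2w('M',[0.0,0,.095]),c2w('M',[-.01,0,.08]),c2w('M',[-.01,0,.064]),yaw=-9.5)
E
```

```text
t 3.5 tcp [ 0.4296 -0.0877  0.094 ] hd -9.04 F [ 1.  -0.9  0.4] op 0.0001
twist 0.46
[-0.0163  0.0065 -0.001 ]
[-0.0263  0.0064  0.014 ]
[-0.0263  0.0064  0.03  ]
```

>>> move_arm --pt "-0.02 0.003 0 0.3" --pt "-0.028 0.003 0.008 0.3" --pt "-0.03 0.003 0.018 0.3" --pt "-0.03 0.003 0.027 0.3" --pt "-0.03 0.003 0.032 0.3"

```text
time_s: 4.0
tcp_pos: [0.4063, -0.0881, 0.0672]
tool_rot: [-3.129, 0.259, 0.015]
wrist_force: [0.6, -0.3, 0.7]
opening: 0.0002
```

>>> move_arm --pt "0 0 0.001 0" --pt "0 0 0.001 0"

```text
time_s: 4.2
tcp_pos: [0.4063, -0.0882, 0.0664]
tool_rot: [-3.129, 0.257, 0.015]
wrist_force: [-0.4, -0.3, -0.0]
opening: 0.0005
```

```bash
python3 - <<'E'
from h import *
plan(c2w('M',[-.01,0,.063]),yaw=-9.5)
save('side','s4')
cv2.imwrite('pics/s4x.png',overlay('s4','','M',5,(220,90,150,120)))
E
```

```text
t 4.2 tcp [ 0.4063 -0.0882  0.0664] hd -9.39 F [-0.4 -0.3 -0. ] op 0.0005
twist 0.11
[-0.0033  0.0022  0.0034]
```

View pics/s4x.png

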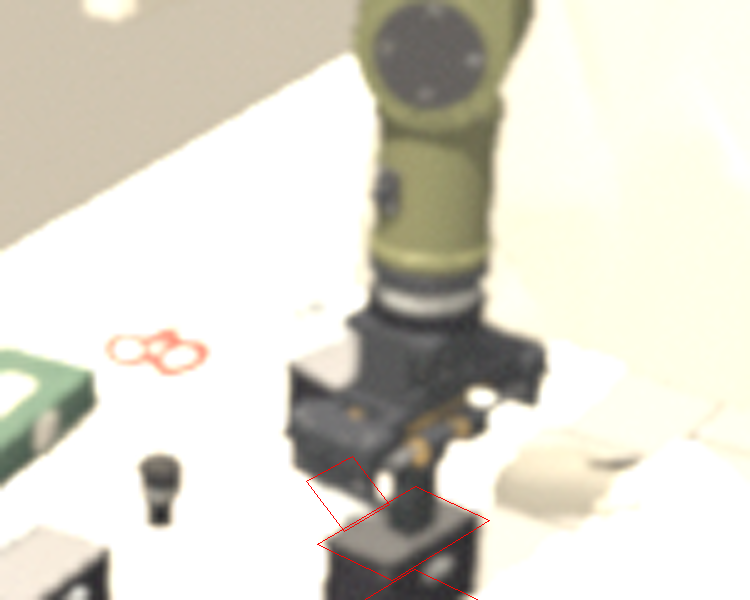

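>>> move_arm --pt "-0.003 0.002 0.003 0" --pt "-0.005 0.002 0.0045 0" --pt "-0.005 0.002 0.006 0" --pt "-0.005 0.002 0.006 0"

```text
time_s: 4.65
tcp_pos: [0.4021, -0.09, 0.0623]
tool_rot: [-3.13, 0.256, 0.017]
wrist_force: [-0.7, 0.7, 7.3]
opening: 0.0007
```

```bash
python3 - <<'E'
from h import *
t=c2w('L',[.059,0,.15])
plan([.40,-.09,.15],t,yaw=0.5)
E
```

```text
t 4.65 tcp [ 0.4021 -0.09    0.0623] hd -9.34 F [-0.7  0.7  7.3] op 0.0007
twist -9.84
[-0.003   0.0003 -0.0876]
[ 0.2062 -0.2031 -0.0897]
```

>>> move_arm --pt "0 0 -0.045 0" --pt "0.01 -0.01 -0.085 0" --pt "0.045 -0.045 -0.085 -4" --pt "0.08 -0.08 -0.087 -9.8" --pt "0.115 -0.115 -0.088 -9.8"

```text
time_s: 5.15
tcp_pos: [0.5335, 0.0031, 0.15]
tool_rot: [-3.137, -0.01, 0.018]
wrist_force: [0.1, -0.3, 0.1]
opening: 0.0004
```

```bash
python3 - <<'E'
from h import *
t=c2w('L',[.059,0,.10])
plan(t,yaw=0.5)
save('top','t4'); cv2.imwrite('pics/t4x.png',overlay('t4','','M',8,(270,170,75,75)))
E
```

```text
t 5.15 tcp [0.5335 0.0031 0.15  ] hd 0.37 F [ 0.1 -0.3  0.1] op 0.0004
twist -0.13
[ 0.1071 -0.0727  0.0491]
```

View pics/t4x.png

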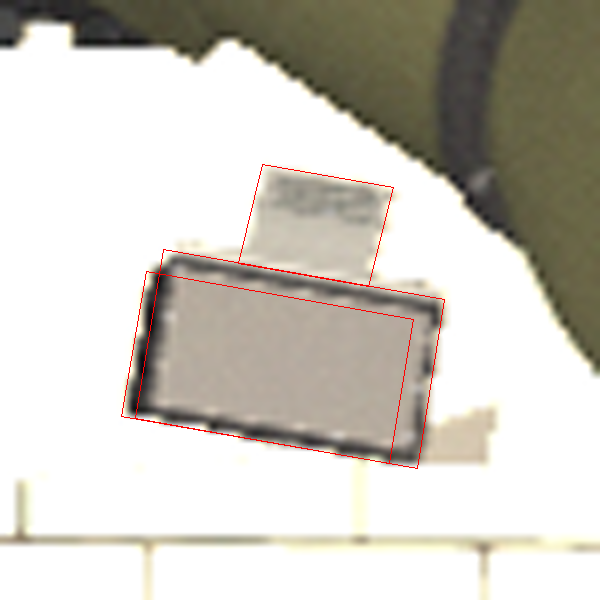

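>>> move_arm --pt "0.035 -0.023 0 0" --pt "0.07 -0.046 0.01 0" --pt "0.107 -0.071 0.035 0" --pt "0.107 -0.071 0.05 0" --pt "0.107 -0.071 0.05 0"

```text
time_s: 5.7
tcp_pos: [0.6357, 0.0744, 0.0947]
tool_rot: [-3.139, -0.012, 0.028]
wrist_force: [-1.1, -0.7, -0.1]
opening: 0.0004
```

```bash
python3 - <<'E'
from h import *
plan(c2w('L',[.059,0,.1]),c2w('L',[.059,0,.046]),yaw=.5)
E
```

```text
t 5.7 tcp [0.6357 0.0744 0.0947] hd 0.44 F [-1.1 -0.7 -0.1] op 0.0004
twist -0.06
[ 0.0037 -0.0023 -0.0054]
[ 0.0047 -0.0022  0.0486]
```

>>> move_arm --pt "0.003 -0.002 0.0 0" --pt "0.003 -0.002 0.013 0" --pt "0.003 -0.002 0.026 0" --pt "0.003 -0.002 0.039 0" --pt "0.003 -0.002 0.049 0"

```text
time_s: 6.2
tcp_pos: [0.6398, 0.0756, 0.0475]
tool_rot: [-3.14, -0.009, 0.021]
wrist_force: [0.8, -0.3, 3.1]
opening: 0.0005
```

>>> move_arm --pt "0 0 0 0" --pt "0 0 -0.04 0" --pt "0 0 -0.08 0" --pt "0.01 0.03 -0.11 0" --pt "0.03 0.07 -0.11 0"

```text
time_s: 6.7
tcp_pos: [0.6741, 0.0102, 0.1637]
tool_rot: [-3.135, -0.019, 0.007]
wrist_force: [1.5, 0.4, 0.9]
opening: 0.0005
```

```bash
python3 - <<'E'
from h import *
plan()
save('side','s5');save('top','t5')
cv2.imwrite('pics/l5.png',np.vstack([look('s5','L',(200,175,45,45),8,''),look('t5','L',(225,130,45,30),8,'')]))
E
```

```text
t 6.7 tcp [0.6741 0.0102 0.1637] hd 0.7 F [1.5 0.4 0.9] op 0.0005
```

View pics/l5.png

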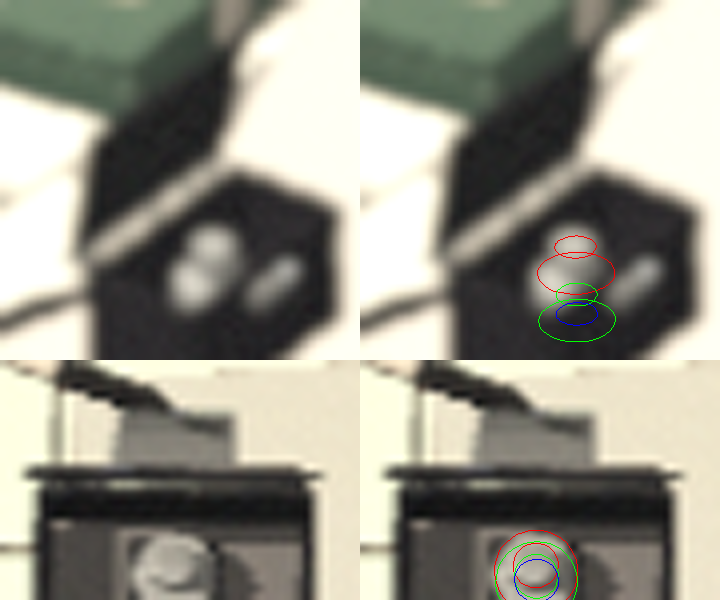

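```bash
python3 - <<'E'
from h import *
plan(c2w('L',[-.01,0,.16]),c2w('L',[-.01,0,.095]),c2w('L',[.04,0,.095]),yaw=.5)
E
```

```text
t 6.8 tcp [ 0.6749 -0.0032  0.1583] hd -0.29 F [-1.  -0.1 -0.4] op 0.0003
twist -0.79
[-0.1049 -0.0788 -0.0011]
[-0.1043 -0.079   0.0639]
[-0.0543 -0.0797  0.0635]
```

>>> move_arm --pt "-0.035 -0.027 -0.01 -0.7" --pt "-0.07 -0.053 -0.01 -0.7" --pt "-0.105 -0.079 0.0 -0.7" --pt "-0.105 -0.079 0.03 -0.7" --pt "-0.105 -0.079 0.06 -0.7"

```text
time_s: 7.3
tcp_pos: [0.5651, 0.0857, 0.0994]
tool_rot: [-3.139, -0.032, 0.017]
wrist_force: [0.2, -1.0, -0.6]
opening: 0.0001
```

```bash
python3 - <<'E'
from h import *
plan(c2w('L',[.04,0,.095]),yaw=.5)
E
```

```text
t 7.3 tcp [0.5651 0.0857 0.0994] hd 1.19 F [ 0.2 -1.  -0.6] op 0.0001
twist 0.69
[0.0552 0.0103 0.0038]
```

>>> move_arm --pt "0.015 0.006 0 0.3" --pt "0.03 0.006 0 0.3" --pt "0.042 0.006 0 0.3" --pt "0.052 0.006 0 0.3" --pt "0.052 0.006 0 0.3"

```text
time_s: 7.8
tcp_pos: [0.6186, 0.0792, 0.0982]
tool_rot: [-3.139, -0.018, 0.019]
wrist_force: [-0.2, 0.3, -0.2]
opening: 0.0
```

>>> move_arm --pt "0 0 0 0" --pt "-0.02 0 -0.03 0" --pt "-0.05 0 -0.06 0" --pt "-0.09 0 -0.06 0" --pt "-0.13 0 -0.06 0" --grip -0.2

```text
time_s: 8.3
tcp_pos: [0.4875, 0.0779, 0.1614]
tool_rot: [-3.138, -0.02, 0.016]
wrist_force: [-0.1, 0.2, -0.6]
opening: 0.035
```

```bash
python3 - <<'E'
from h import *
plan()
save('side','s6');save('top','t6')
cv2.imwrite('pics/l6.png',np.vstack([look('s6','L',(200,165,45,45),8,''),look('t6','L',(225,130,45,30),8,'')]))
E
```

```text
t 8.3 tcp [0.4875 0.0779 0.1614] hd 0.72 F [-0.1  0.2 -0.6] op 0.035
```

View pics/l6.png

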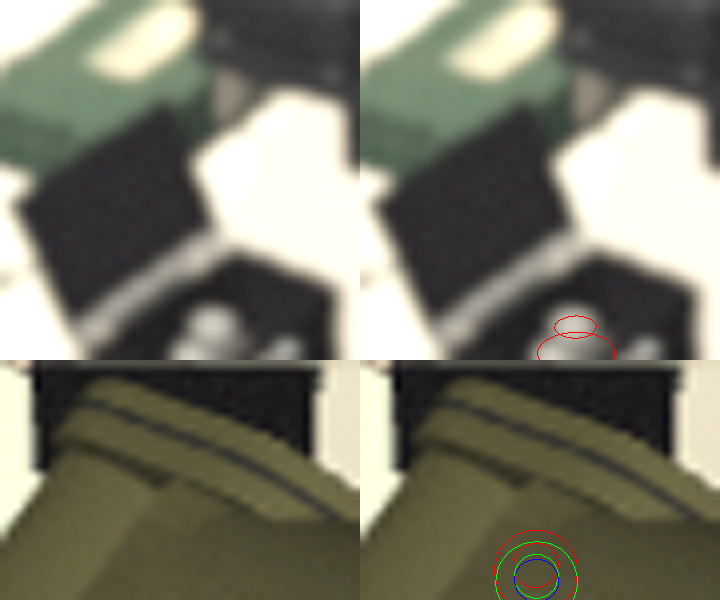

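```bash
python3 - <<'E'
from h import *
plan(c2w('L',[.001,0,.10]),yaw=.5)
E
```

```text
t 8.4 tcp [0.4813 0.0764 0.1605] hd 1.03 F [ 0.3 -0.9 -0.5] op 0.0352
twist 0.53
[0.1013 0.0018 0.0585]
```

>>> move_arm --pt "0.045 0.001 0.0 0.3" --pt "0.085 0.001 0.0 0.3" --pt "0.099 0.001 0.025 0.3" --pt "0.099 0.001 0.06 0.3" --pt "0.099 0.001 0.06 0.3"

```text
time_s: 8.9
tcp_pos: [0.5845, 0.0768, 0.0955]
tool_rot: [3.141, 0.012, -0.03]
wrist_force: [-1.2, -0.5, -0.9]
opening: 0.0353
```

>>> move_arm --pt "0 0 0 0" --pt "0 0 0 0"

```text
time_s: 9.1
tcp_pos: [0.5878, 0.0788, 0.1009]
tool_rot: [-3.138, -0.013, 0.015]
wrist_force: [-0.3, -0.5, 0.0]
opening: 0.0353
```

```bash
python3 - <<'E'
from h import *
plan(c2w('L',[.001,0,.044]),yaw=.5)
save('side','s7')
im=cv2.imread('pics/s7.png')[120:220,170:290]; cv2.imwrite('pics/s7x.png',cv2.resize(im,None,fx=6,fy=6,interpolation=cv2.INTER_CUBIC))
E
```

```text
t 9.1 tcp [0.5878 0.0788 0.1009] hd 0.46 F [-0.3 -0.5  0. ] op 0.0353
twist -0.04
[-0.0058  0.0027  0.0569]
```

View pics/s7x.png

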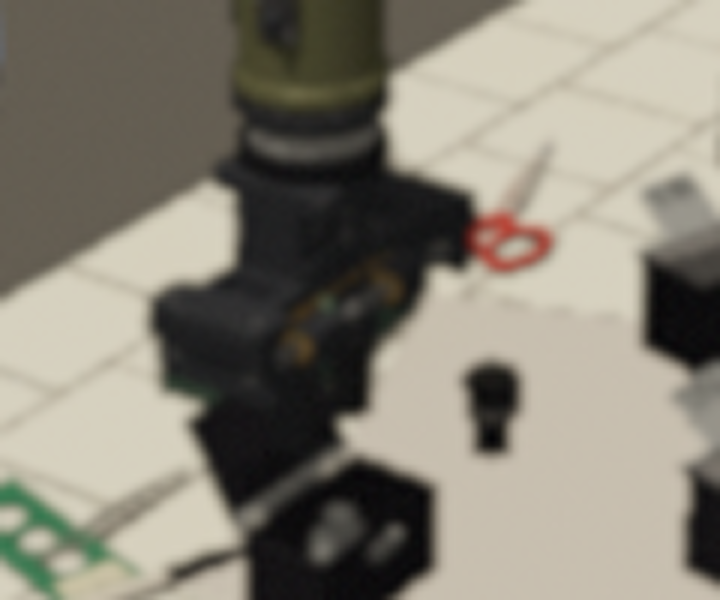

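>>> move_arm --pt "-0.005 0.002 0.005 0" --pt "-0.0055 0.0025 0.01 0" --pt "-0.0055 0.0025 0.015 0" --pt "-0.0055 0.0025 0.02 0" --pt "-0.0055 0.0025 0.02 0"

```text
time_s: 9.65
tcp_pos: [0.5811, 0.0755, 0.0785]
tool_rot: [-3.139, -0.012, 0.02]
wrist_force: [0.5, -0.3, -0.4]
opening: 0.0354
```

```bash
python3 - <<'E'
from h import *
plan(c2w('L',[.001,0,.044]),yaw=.5)
E
```

```text
t 9.65 tcp [0.5811 0.0755 0.0785] hd 0.44 F [ 0.5 -0.3 -0.4] op 0.0354
twist -0.06
[ 0.0008 -0.0006  0.0345]
```

>>> move_arm --pt "0 0 0.01 0" --pt "0 0 0.02 0" --pt "0 0 0.028 0" --pt "0 0 0.033 0" --pt "0 0 0.034 0"

```text
time_s: 10.15
tcp_pos: [0.5807, 0.0757, 0.0444]
tool_rot: [-3.139, -0.012, 0.02]
wrist_force: [-0.6, 0.1, 0.2]
opening: 0.0354
```

>>> move_arm --pt "0 0 0 0" --pt "0 0 0 0"

```text
time_s: 10.35
tcp_pos: [0.5815, 0.0759, 0.0456]
tool_rot: [-3.139, -0.012, 0.017]
wrist_force: [0.2, -0.4, -0.6]
opening: 0.0354
```

>>> move_arm --pt "0 0 0.0012 0" --pt "0 0 0.0012 0" --pt "0 0 0.0012 0" --pt "0 0 0.0012 0" --pt "0 0 0.0012 0" --grip -1 --grip_force 20

```text
time_s: 10.85
tcp_pos: [0.5813, 0.0759, 0.0443]
tool_rot: [-3.139, -0.012, 0.018]
wrist_force: [0.7, -0.2, 1.8]
opening: 0.0146
```

>>> move_arm --pt "0 0 0 0" --pt "0 0 0 0"

```text
time_s: 11.05
tcp_pos: [0.5813, 0.0759, 0.0442]
tool_rot: [-3.139, -0.012, 0.018]
wrist_force: [0.4, 1.0, 0.4]
opening: 0.0153
```

>>> move_arm --pt "0 0 -0.01 0" --pt "0 0 -0.025 0" --pt "0 0 -0.045 0" --pt "0 0 -0.065 0" --pt "0 0 -0.085 0"

```text
time_s: 11.55
tcp_pos: [0.5822, 0.0755, 0.131]
tool_rot: [-3.139, -0.012, 0.017]
wrist_force: [0.9, 0.1, -1.4]
opening: 0.015
```

>>> move_arm --pt "0 0 -0.02 0" --pt "-0.01 0 -0.035 0" --pt "-0.02 0 -0.035 0"

```text
time_s: 11.85
tcp_pos: [0.5638, 0.0759, 0.1676]
tool_rot: [-3.138, -0.011, 0.01]
wrist_force: [-0.1, 0.4, -1.6]
opening: 0.0148
```

```bash
python3 - <<'E'
from h import *
plan([.469,.2622,.16],[.469,.2622,.10],[.469,.2622,.0858])
save('side','s8')
im=cv2.imread('pics/s8.png')[90:260,160:310]; cv2.imwrite('pics/s8x.png',cv2.resize(im,None,fx=3.5,fy=3.5,interpolation=cv2.INTER_CUBIC))
E
```

```text
t 11.85 tcp [0.5638 0.0759 0.1676] hd 0.41 F [-0.1  0.4 -1.6] op 0.0148
[-0.0934 -0.1869  0.009 ]
[-0.093  -0.1867  0.069 ]
[-0.093  -0.1866  0.0832]
```

View pics/s8x.png

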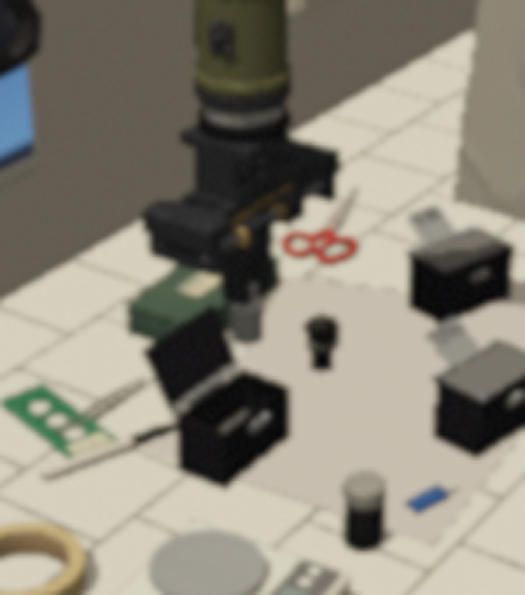

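>>> move_arm --pt "-0.02 -0.04 0.0 0" --pt "-0.04 -0.08 0.0 0" --pt "-0.06 -0.12 0.005 0" --pt "-0.08 -0.155 0.015 0" --pt "-0.093 -0.18 0.03 0"

```text
time_s: 12.4
tcp_pos: [0.4667, 0.2584, 0.1371]
tool_rot: [-3.136, -0.017, 0.016]
wrist_force: [0.0, -0.1, -3.2]
opening: 0.0149
```

>>> move_arm --pt "0 -0.006 0.015 0" --pt "0 -0.006 0.025 0" --pt "0 -0.006 0.025 0" --pt "0 -0.006 0.025 0"

```text
time_s: 12.8
tcp_pos: [0.4682, 0.2594, 0.1111]
tool_rot: [-3.14, -0.009, 0.018]
wrist_force: [-0.3, -0.5, -2.0]
opening: 0.015
```

```bash
python3 - <<'E'
from h import *
plan([.469,.2622,.0858])
save('side','s9')
im=cv2.imread('pics/s9.png')[130:300,150:300]; cv2.imwrite('pics/s9x.png',cv2.resize(im,None,fx=3.5,fy=3.5,interpolation=cv2.INTER_CUBIC))
E
```

```text
t 12.8 tcp [0.4682 0.2594 0.1111] hd 0.32 F [-0.3 -0.5 -2. ] op 0.015
[ 0.0011 -0.0027  0.0253]
```

View pics/s9x.png

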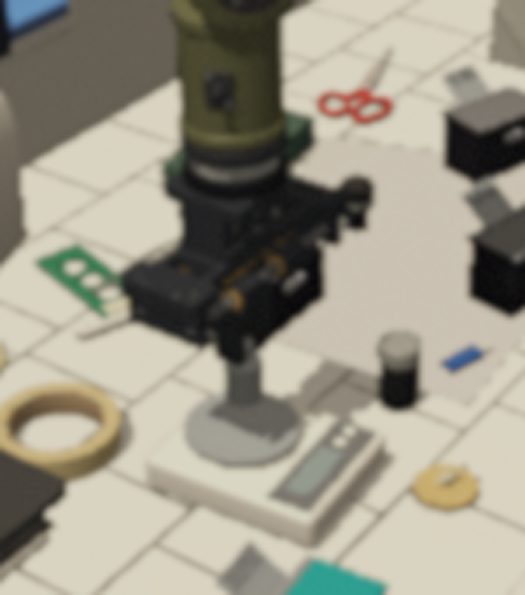

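>>> move_arm --pt "0 -0.002 0.008 0" --pt "0 -0.002 0.015 0" --pt "0 -0.002 0.02 0" --pt "0 -0.002 0.0215 0" --pt "0 -0.002 0.022 0"

```text
time_s: 13.35
tcp_pos: [0.4671, 0.2627, 0.0885]
tool_rot: [-3.139, -0.012, 0.019]
wrist_force: [0.7, -0.6, -1.2]
opening: 0.0151
```

>>> move_arm --pt "0 0 0.0007 0" --pt "0 0 0.0014 0" --pt "0 0 0.0021 0" --pt "0 0 0.0028 0" --pt "0 0 0.0028 0"

```text
time_s: 13.85
tcp_pos: [0.4672, 0.2628, 0.0861]
tool_rot: [-3.139, -0.012, 0.018]
wrist_force: [0.4, -0.0, -1.8]
opening: 0.0152
```

>>> move_arm --pt "0 0 0.0004 0" --pt "0 0 0.0008 0" --pt "0 0 0.0012 0" --pt "0 0 0.0012 0"

```text
time_s: 14.25
tcp_pos: [0.4673, 0.2631, 0.0852]
tool_rot: [-3.139, -0.012, 0.017]
wrist_force: [0.4, -0.5, 1.2]
opening: 0.015
```

>>> move_arm --pt "0 0 0 0" --pt "0 0 0 0" --pt "0 0 0 0" --pt "0 0 0 0" --pt "0 0 0 0" --grip -0.2

```text
time_s: 14.75
tcp_pos: [0.4673, 0.2628, 0.0849]
tool_rot: [-3.139, -0.012, 0.018]
wrist_force: [0.1, -0.7, 0.3]
opening: 0.0351
```

>>> move_arm --pt "0 0 -0.01 0" --pt "0 0 -0.025 0" --pt "0 0 -0.05 0" --pt "0 0 -0.09 0" --pt "0 0.03 -0.12 0"

```text
time_s: 15.25
tcp_pos: [0.4689, 0.2375, 0.2078]
tool_rot: [-3.133, -0.022, 0.013]
wrist_force: [0.9, 1.0, 0.9]
opening: 0.0354
```

>>> move_arm --pt "-0.02 0.04 0 0" --pt "-0.04 0.08 0 0" --pt "-0.05 0.12 0 0" --pt "-0.05 0.15 0 0" --pt "-0.05 0.15 0 0"

```text
time_s: 15.75
tcp_pos: [0.4191, 0.0771, 0.2054]
tool_rot: [3.14, 0.001, -0.02]
wrist_force: [0.8, 1.0, -0.2]
opening: 0.0351
```

```bash
python3 - <<'E'
from h import *
plan()
for n in('side','top'):
    save(n,n[0]+'10')
cv2.imwrite('pics/f.png',np.hstack([cv2.resize(cv2.imread('pics/s10.png')[130:300,150:340],None,fx=2.1,fy=2.1),cv2.resize(cv2.imread('pics/t10.png')[100:270,150:340],None,fx=2.1,fy=2.1)]))
E
```

```text
t 15.75 tcp [0.4191 0.0771 0.2054] hd 0.03 F [ 0.8  1.  -0.2] op 0.0351
```

View pics/f.png

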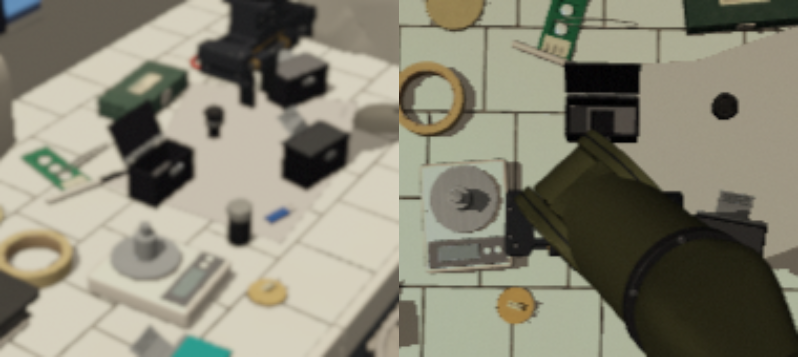

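>>> move_arm --pt "0 0 0 0" --pt "0 0 0 0" --pt "0 0 0 0"

```text
time_s: 16.15
tcp_pos: [0.4201, 0.0833, 0.2051]
tool_rot: [-3.138, -0.015, 0.018]
wrist_force: [-0.4, 1.0, 0.6]
opening: 0.0355
```

```bash
python3 - <<'E'
from h import *
plan(); print(sign_off())
E
```

```text
t 16.15 tcp [0.4201 0.0833 0.2051] hd 0.55 F [-0.4  1.   0.6] op 0.0355
the job is handed in; nothing more can be done
None
```

The 200 g weight stands upright and released on the balance pan. I handed the job in at about 16 s of the 72 s allowed; the sign-off gives no verdict.

- **Cases:** I opened the front black case first. It held a shorter weight, so I pressed the lid shut: I felt 7 N with the fingertip at 62.3 mm, and the top camera showed it flat. The left case held the 200 g weight and was left open, as allowed. I never opened the right case.
- **Placing:** I lifted the weight by its knob and lowered it until the vertical wrist force changed by about 3 N. Then I opened the fingers and moved the arm clear.
- **Last checks:** The final side and top pictures show the weight alone near the middle of the pan. The bystanders visible in those pictures look unmoved, and the arm is free at a height of about 0.2 m. I could not read the pan load directly, so I judged it from the weight's height and the wrist force. No check failed or disagreed.

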